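Put away vials, jars and slides after a reading

TASK

The readings are done: sort the loose samples on the bench into their grey trays. Stand the two slim vials in the tray with two small bays and the two squat jars in the tray with two large bays, one to each bay, and lay the slide box flat in the long undivided tray. Everything must sit right down on its bay's floor; keep the vials and jars upright throughout, and leave the beaker and the pipette tip box where they are.

Things in the scene. Friction and masses are not known exactly. Their poses are not given: they have to be found in the camera images.
- vial_1: slim round screw-cap vial, amber glass with white cap, standing upright, straight-sided: diameter 26 mm, height 62 mm (cap is the top 18 mm), about 40 g; one of two alike. Origin: centre of its underside, z up its axis
- vial_2: slim round screw-cap vial, amber glass with white cap, standing upright, straight-sided: diameter 26 mm, height 62 mm (cap is the top 18 mm), about 40 g; one of two alike. Origin: centre of its underside, z up its axis
- jar_1: squat round screw-lid jar, amber glass with white lid, standing upright, straight-sided: diameter 48 mm, height 50 mm (lid is the top 18 mm), about 100 g; one of two alike. Origin: centre of its underside, z up its axis
- jar_2: squat round screw-lid jar, amber glass with white lid, standing upright, straight-sided: diameter 48 mm, height 50 mm (lid is the top 18 mm), about 100 g; one of two alike. Origin: centre of its underside, z up its axis
- slide_box: closed white plastic box of microscope slides with a black seam and a paper label on top, lying flat: 36 mm wide (its x), 84 mm long (its y), 40 mm high, about 90 g. Origin: centre of its underside, z up
- vial_tray: the smallest grey tray, 52 mm (x) by 100 mm (y), with two small square bays side by side along y, each 44 by 44 mm inside, centred at x = 0, y = +24 and -24 mm. All walls 4 mm thick, rims 14 mm above the bench, bay floors 4 mm above the bench (10 mm deep). Origin: centre of the underside, at bench level; y along the tray's long side, z up. Fixed to the bench
- jar_tray: the largest grey tray, 76 mm (x) by 148 mm (y), with two large square bays side by side along y, each 68 by 68 mm inside, centred at x = 0, y = +36 and -36 mm. All walls 4 mm thick, rims 14 mm above the bench, bay floors 4 mm above the bench (10 mm deep). Origin: centre of the underside, at bench level; y along the tray's long side, z up. Fixed to the bench
- slide_tray: the undivided grey tray, 64 mm (x) by 112 mm (y), with a single long bay, 56 mm (x) by 104 mm (y) inside, centred on the origin. All walls 4 mm thick, rims 14 mm above the bench, bay floors 4 mm above the bench (10 mm deep). Origin: centre of the underside, at bench level; y along the tray's long side, z up. Fixed to the bench
- beaker: bystander: open white plastic beaker, 68 mm across, 75 mm high, loose. Origin: centre of its underside
- tip_box: bystander: blue box of pipette tips, 75 mm (x) by 110 mm (y), 55 mm high, loose. Origin: centre of its underside
There are look-alikes about, which are no part of the job. Leave any red look-alike of the jar_1 alone. Leave any green look-alike of the slide_box alone.

How it is judged:
By the outcome, as a careful person would: the job done as asked, in the order asked, and still so for the second after the job is handed in, with the robot touching nothing.
It also fails if it takes over 122 s, if anything falls off the work surface, if the arm or the gripper's body presses on something with over 40 N, if the wrist force passes 120 N, or if a joint passes its speed limit or range.

ROBOT

A 6-joint arm with a two-finger parallel gripper is mounted at the origin on the work surface. World frame = base frame: x ahead of the robot, y to its left, z up, the work surface at z = 0. Lengths are in m, angles in rad, forces in N, time in s.
With the tool pointing down it reaches from about 0.35 to 1 m from the base axis. Payload 7.1 kg.
Tool frame: the origin (TCP) lies midway between the tips of the shut fingers; the grasp point (between the pads) lies 19 mm behind it; z points along the fingers, y is the direction in which the jaws open and shut (so a half turn about z gives the same grasp; the last joint's range is limited). The gripper opens to 85 mm and grips with 20 to 120 N. Pads are 22 mm wide; open, the fingers measure 114 mm over their backs; the gripper's body (76 mm by 85 mm) begins 54 mm behind the grasp point. The pads swing forward as they close: fully open they stand 13 mm farther back than shut.
Start: joints at [-1.284, 0.423, 1.63, -0, 1.089, -0.019], TCP at [0.188, -0.596, 0.231] pointing down, gripper open.
Joint ranges: [-3, 3], [-0.9, 2.11], [0.09, 2.58], [-1.31, 4.45], [0.11, 2.69], [-2.54, 2.54]. Speed limits (rad/s): [2.39, 2.39, 3.01, 3.14, 3.14, 3.14].

INTERFACE

Orientations are given as a unit quaternion [x, y, z, w].
In Python, from cell import manip, imaging gives the robot as it stands. The module is installed in compiled form; this text tells all that it offers.
- The arm moves only by the tool servo_tool, never from a script. Its argument "rows" is a list that holds one entry, the list of rows, each a list of 5 numbers: the closure in counts, from 0 (fully open) to 255 (shut), then the shift along the tool's x, y, z in cm, then the turn about the tool's z in degrees. In form: [[[gripper, tx, ty, tz, spin], ...]]. A call has exactly 8 rows; each row shifts and turns the commanded pose from where the row before left it, along the tool's axes as they then stand; what a row does not reach is not made up. A row lasts 1/8 s, in which the tool goes at most 62.5 mm and 10.7 degrees, less where a joint would pass 70% of its speed; a pose out of reach is approached as far as the arm can. A call with a gripper value outside its range is refused whole. The fingers move at their own pace and stop on an object; the grip force is fixed at half the most. Time passes only in rows, so rows that do not move let the fingers close, or fill a call up. It gives the time, the measured TCP pose, the force and the opening at its end, in the units of the state.
- manip.get_obs(): the state, without advancing time (a new reading comes with each control period).
- imaging.capture(name): name is "scene" or "top"; returns a dict with "image" (420x560x3 uint8, red, green, blue), "fx", "fy", "cx", "cy" (pixels), "distortion" ([k1, k2, p1, p2, k3] as OpenCV has them; the pictures are not rectified), "position" and "attitude" of the camera in the world. Camera axes: x right, y down, z forward; pixel columns grow to the right and rows downward; lengths in m; the calibration is good to about 2 mm. A picture is of the moment at which its call begins. There is no depth.
- manip.finish_job(): hands the job in, once; it reports no verdict.
The state is a dict: "clock": time; "joint_pos": joint angles; "qd": joint speeds; "joint_torque": joint torques, N m; "tcp_pos": TCP position; "tool_rot": TCP orientation; "wrist_force": force on the tool from outside, world axes, zero at the start; "moment": the same for the moment, N m; "opening": finger opening in m.
Only numpy, scipy, OpenCV 4.12 (cv2) and the standard library are available. Lean on these libraries where they do the work, as an engineer would, in place of code of your own. Each camera call takes 0.05 s, during which the arm holds its last target.

## Working session

There is one attempt and no reset: what is moved stays moved. The work goes in short steps, Python scripts to look and compute and a tool call to move; the robot and the scene stay as the last step left them, time stands still between calls to the robot, and variables do not carry over. Pictures are saved under pics/ and viewed, and the job is handed in when it is done.

Besides the shell and the picture viewer there is one more tool, called after "Call:" as name([rows], argument=value, ...), one row to a line, values as JSON. servo_tool: Moves the arm, as the interface text tells. Its arguments: {"type":"object","properties":{"rows":{"type":"array","items":{"type":"array","items":{"type":"array","items":{"type":"number"}}}}},"required":["rows"]}

```bash
mkdir -p pics
python3 - <<'E'
from cell import manip, imaging
import cv2, json
print(manip.get_obs())
for n in ("scene","top"):
    c=imaging.capture(n); im=c.pop("image"); cv2.imwrite(f"pics/{n}0.png",im[:,:,::-1]); print(n,c)
E
```

```text
{'clock': 0.0, 'joint_pos': array([-1.28399247e+00,  4.23861408e-01,  1.63070988e+00, -1.13814138e-05,
        1.08863562e+00, -1.90282556e-02]), 'qd': array([-0.00051792, -0.00104746, -0.00159928,  0.00016003,  0.0016406 ,
        0.00074626]), 'joint_torque': array([-4.51802371e-04, -5.57383704e+01, -2.81738913e+01, -1.34666666e-04,
        7.36885500e-03, -3.05127443e-06]), 'tcp_pos': array([ 0.18802258, -0.59544906,  0.23052506]), 'tool_rot': array([ 9.88330380e-01,  1.52323366e-01, -1.12736650e-04, -7.99231235e-04]), 'wrist_force': array([-0.88486102, -0.77398303,  0.61415901]), 'moment': array([-0.00195953, -0.03680326,  0.00160938]), 'opening': 0.08542022576289474}
scene {'fx': 399.6190785385322, 'fy': 399.6190785385322, 'cx': 283.5558684979368, 'cy': 211.72299044551346, 'distortion': array([-0.03833591,  0.        ,  0.        ,  0.        ,  0.        ]), 'position': array([1.25408919, 0.33830681, 0.55245818]), 'attitude': array([ 0.4749029 ,  0.73948646, -0.40374377, -0.25420068])}
top {'fx': 534.1176926276486, 'fy': 534.1176926276486, 'cx': 270.95084823809304, 'cy': 204.43829038533252, 'distortion': array([-0.10242721,  0.        ,  0.        ,  0.        ,  0.        ]), 'position': array([ 0.33903219, -0.00497279,  1.36472241]), 'attitude': array([ 0.7142363 , -0.69636159,  0.04687098, -0.05244192])}
```

View pics/scene0.png

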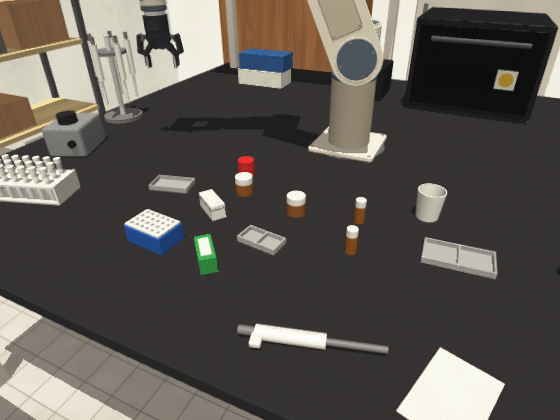

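View pics/top0.png

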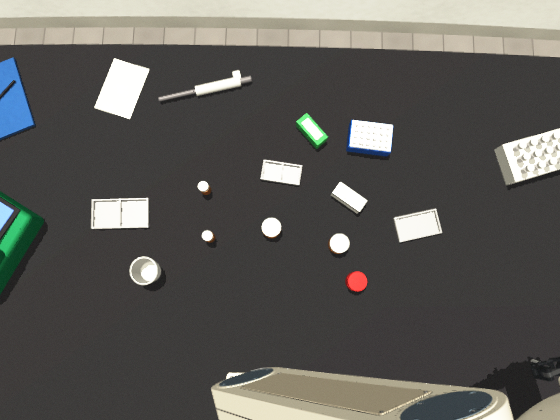

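Top view: the vials are at (204,187) and (208,237), the white-lid jars at (271,228) and (340,244), and the white slide box at (349,197). The vial tray is at (281,173), the jar tray at (120,214) and the slide tray at (418,225). Look-alikes to leave alone are the red jar at (357,282) and the green box at (312,130). The beaker (146,271) and tip box (371,138) also stay.

In the scene view, the vials are at (360,210) and (351,240), the jars at (244,184) and (296,204), the slide box at (212,204), and the red jar at (246,166).

```bash
cat > h.py <<'E'
import numpy as np, cv2
from scipy.spatial.transform import Rotation as R
from cell import manip, imaging
def rays(c,uv):
    K=np.array([[c['fx'],0,c['cx']],[0,c['fy'],c['cy']],[0,0,1]])
    n=cv2.undistortPoints(np.array(uv,float).reshape(-1,1,2),K,np.array(c['distortion'])).reshape(-1,2)
    d=np.c_[n,np.ones(len(n))]@R.from_quat(c['attitude']).as_matrix().T
    return np.array(c['position']),d
def plane(c,uv,z):
    p,d=rays(c,uv); return (p+d*((z-p[2])/d[:,2])[:,None])
def tri(c1,u1,c2,u2):
    p,a=rays(c1,[u1]);q,b=rays(c2,[u2]);a=a[0]/np.linalg.norm(a);b=b[0]/np.linalg.norm(b)
    s=np.linalg.lstsq(np.c_[a,-b],q-p,rcond=None)[0]
    P,Q=p+a*s[0],q+b*s[1]; return (P+Q)/2,np.linalg.norm(P-Q)
def cap(n,f=None):
    c=imaging.capture(n)
    if f: cv2.imwrite(f"pics/{f}.png",c['image'][:,:,::-1])
    return c
E
python3 - <<'E'
from h import *
T=cap("top");S=cap("scene")
# crops
t=T['image'][120:290,80:450,::-1]; cv2.imwrite("pics/tc.png",cv2.resize(t,None,fx=2.1,fy=2.1,interpolation=cv2.INTER_CUBIC))
s=S['image'][145:275,120:500,::-1]; cv2.imwrite("pics/sc.png",cv2.resize(s,None,fx=2.1,fy=2.1,interpolation=cv2.INTER_CUBIC))
for n,c in(("top",T),("scene",S)):
    h=cv2.cvtColor(c['image'],cv2.COLOR_RGB2HSV)
    for nm,m in(("white",cv2.inRange(h,(0,0,60),(180,70,255))),("bright",cv2.inRange(h,(0,0,190),(180,60,255))),("amber",cv2.inRange(h,(5,120,40),(22,255,255)))):
        k,l,st,ce=cv2.connectedComponentsWithStats(m)
        for i in range(1,k):
            x,y,w,hh,a=st[i]
            if 15<a<3000 and 80<x<510 and 120<y<330: print(n,nm,st[i],ce[i].round(1))
E
```

```text
top bright [ 502  128   58   54 1956] [533.6 154.8]
top bright [260 160  42  25 743] [280.8 172.2]
top bright [197 181  12  10  89] [202.6 185.6]
top bright [332 182  35  30 485] [349.3 196.2]
top bright [  91  198   57   31 1591] [119.7 213.3]
top bright [ 394  209   48   33 1051] [417.  225.1]
top bright [261 218  20  19 298] [270.9 226.8]
top bright [202 230  11  11  93] [206.8 235.2]
top bright [330 234  20  19 302] [339.2 242.9]
top bright [130 256  28  29 409] [146.  270.6]
top amber [202 188   9   7  34] [206.7 191.8]
top amber [207 234   8   9  24] [211.8 239. ]
top amber [328 242  12  12  23] [331.7 249.3]
scene white [234 172  20  14 217] [243.3 178.4]
scene white [148 174  48  20 731] [171.6 183.6]
scene white [ 415  183   33   40 1037] [429.6 201.8]
scene white [198 189  29  33 646] [212.2 204.6]
scene white [286 190  21  16 280] [295.8 197.5]
scene white [355 196  12  13 127] [360.5 202. ]
scene white [123 209  59  29 924] [152.1 222.5]
scene white [236 224  51  32 932] [261.5 239.5]
scene white [346 224  13  14 153] [352.  230.9]
scene white [198 237  14  19 192] [204.2
[... 399 characters left out ...]
5 198.9]
scene bright [287 191  19  15 209] [295.8 197.3]
scene bright [356 197  11  11  83] [361.  201.5]
scene bright [125 209  55  29 769] [152.  222.7]
scene bright [212 209  14  11  95] [218.3 214.4]
scene bright [347 225  12  13 109] [352.3 230.6]
scene bright [242 230  21  13 139] [252.8 235.9]
scene bright [198 237  14  19 189] [204.3 246.1]
scene bright [260 237  25  13 160] [270.7 242.6]
scene bright [ 422  241   70   31 1014] [457.1 256.5]
scene bright [ 249  324   78   24 1143] [286.4 336.1]
scene amber [235 183  18  14 176] [244.1 190.2]
scene amber [286 202  20  16 205] [295.8 210.6]
scene amber [354 207  12  17 165] [359.1 215.4]
scene amber [344 236  14  19 197] [350.5 245.8]
```

View pics/tc.png

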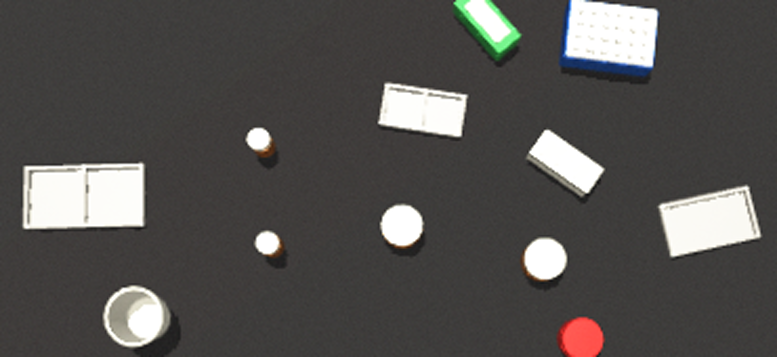

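View pics/sc.png

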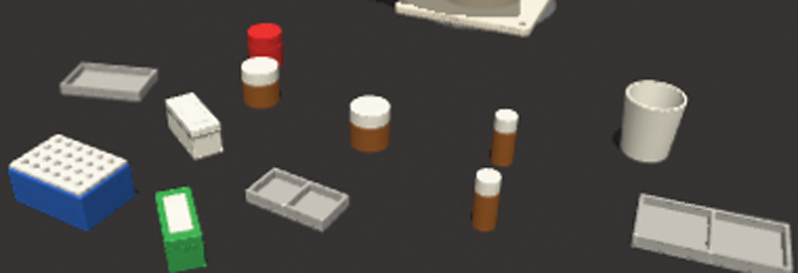

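The crops confirm the choice: amber vials and jars with white lids, and a white box with a seam. The red jar and green box stay clear. Next I measure from both views.

```bash
cat > m.py <<'E'
from h import *
def comps(c,lo=150,up=3):
    g=cv2.resize(c['image'],None,fx=up,fy=up,interpolation=cv2.INTER_CUBIC)
    h=cv2.cvtColor(g,cv2.COLOR_RGB2HSV); m=cv2.inRange(h,(0,0,lo),(180,80,255))
    cs,_=cv2.findContours(m,cv2.RETR_EXTERNAL,cv2.CHAIN_APPROX_NONE)
    return [(k.reshape(-1,2)+.5)/up-.5 for k in cs if len(k)>30]
def near(cs,uv): return min(cs,key=lambda k:np.hypot(*(k.mean(0)-uv)))
def rect(c,k,z):
    w=plane(c,k,z)[:,:2].astype(np.float32)
    (x,y),(a,b),an=cv2.minAreaRect(w*1000)
    if a<b: a,b,an=b,a,an+90
    return round(x,1),round(y,1),round(a,1),round(b,1),round((an+90)%180-90,1) # an: direction of the long side
E
python3 - <<'E'
from m import *
T=cap("top");S=cap("scene");ct=comps(T);ct2=comps(T,190);cs=comps(S,100)
print("lids")
for n,ut,us,z in(("v1",(203,186),(360,202),.062),("v2",(207,235),(352,231),.062),("j1",(271,227),(296,197),.05),("j2",(339,243),(243,178),.05)):
    k=near(ct2,ut); (x,y),r=cv2.minEnclosingCircle(k.astype(np.float32)); e=cv2.fitEllipse(k.astype(np.float32))
    w=plane(T,k,z)[:,:2].astype(np.float32); (wx,wy),wr=cv2.minEnclosingCircle(w)
    ks=near(cs,us); x0,x1,y0=ks[:,0].min(),ks[:,0].max(),ks[:,1].min()
    # ellipse centre: aspect from the view elevation
    p,d=rays(S,[us]); d=d[0]/np.linalg.norm(d); uc=((x0+x1)/2,y0+(x1-x0)/2*(-d[2]))
    P,g=tri(T,(x,y),S,uc)
    print(n,"plane",round(wx*1000,1),round(wy*1000,1),"dia",round(2000*wr,1),"fit",e, "tri",(P*1000).round(1),"gap",round(g*1000,1),"scenepl",(plane(S,[uc],z)*1000).round(1))
print("rects x y long short dir")
for n,u,z in(("vt",(281,172),.014),("jt",(120,213),.014),("st",(417,225),.014),("sb",(349,196),.04)):
    for l,c in((150,ct),(190,ct2)): print(n,l,rect(T,near(c,u),z), rect(T,near(c,u),0))
for n,u,z in(("vt",(261,239),.014),("jt",(460,257),.014),("st",(171,183),.014),("sb",(212,204),.04)):
    k=near(cs,u); q=cv2.approxPolyDP(k.astype(np.float32),3,True).reshape(-1,2); print(n,q.round(1).tolist())
for n,u in(("vt",(281,172)),("jt",(120,213)),("st",(417,225)),("sb",(349,196))):
    print(n,cv2.boxPoints(cv2.minAreaRect(near(ct,u).astype(np.float32))).round(1).tolist())
E
```

```text
lids
v1 plane 565.5 178.8 dia 27.9 fit ((202.59722900390625, 185.68421936035156), (10.138904571533203, 10.659055709838867), 95.2645263671875) tri [553.  177.2 124.7] gap 15.1 scenepl [[446.7 161.7  62. ]]
v2 plane 443.7 162.6 dia 27.8 fit ((206.875244140625, 235.17581176757812), (10.354975700378418, 10.895798683166504), 95.947509765625) tri [453.3 161.8 -17. ] gap 22.8 scenepl [[568.6 177.3  62. ]]
j1 plane 469.1 6.6 dia 49.4 fit ((270.88623046875, 226.8572540283203), (19.10203742980957, 19.395511627197266), 90.37749481201172) tri [469.5   5.8  49.1] gap 1.9 scenepl [[471.2   5.5  50. ]]
j2 plane 434.0 -162.7 dia 49.5 fit ((339.1707763671875, 242.7744140625), (19.212570190429688, 19.565095901489258), 96.43579864501953) tri [ 434.3 -163.7   48.3] gap 2.0 scenepl [[ 437.3 -163.    50. ]]
rects x y long short dir
vt 150 (615.8, -15.3, 103.2, 54.2, 82.4) (618.7, -15.4, 104.2, 54.7, 82.4)
vt 190 (615.8, -15.3, 101.7, 53.2, 82.5) (618.7, -15.4, 102.8, 53.8, 82.5)
jt 150 (498.7, 398.3, 151.0, 78.7, -87.2) (500.4, 402.5, 152.5, 79.5, -87.2)
jt 190 (498.6, 398.3, 149.1, 77.1, -87.0) (500.3, 4
[... 907 characters left out ...]
92.0], [200.0, 205.0], [212.0, 220.3000030517578], [225.6999969482422, 216.6999969482422], [224.3000030517578, 202.6999969482422], [211.3000030517578, 188.3000030517578]]
vt [[259.5, 178.8000030517578], [262.70001220703125, 158.5], [302.29998779296875, 164.60000610351562], [299.1000061035156, 185.0]]
jt [[90.0, 198.3000030517578], [148.0, 197.0], [148.60000610351562, 227.3000030517578], [90.69999694824219, 228.60000610351562]]
st [[393.0, 216.89999389648438], [436.3999938964844, 207.1999969482422], [442.0, 232.5], [398.6000061035156, 242.1999969482422]]
sb [[331.0, 192.6999969482422], [339.6000061035156, 180.3000030517578], [367.70001220703125, 200.0], [359.1000061035156, 212.3000030517578]]
```

Run:
```python
from m import *
T=cap("top");S=cap("scene");ct2=comps(T,190);cs=comps(S,100)
for n,ut,us in(("v1",(203,186),(352,231)),("v2",(207,235),(360,202))):
    k=near(ct2,ut);(x,y),r=cv2.minEnclosingCircle(k.astype(np.float32))
    ks=near(cs,us);x0,x1,y0=ks[:,0].min(),ks[:,0].max(),ks[:,1].min()
    p,d=rays(S,[us]);d=d[0]/np.linalg.norm(d);P,g=tri(T,(x,y),S,((x0+x1)/2,y0+(x1-x0)/2*(-d[2])));print(n,(P*1000).round(1),round(g*1e3,1))
for n,ut,us in(("vt",(280.9,171.7),(260.5,236)),("jt",(119.3,212.8),(458,254)),("st",(417.5,224.7),(171.2,181.5)),("sb",(349.3,196.3),(211.3,197.4))):
    P,g=tri(T,ut,S,us);print(n,(P*1000).round(1),round(g*1e3,1))
```

```text
v1 [566.3 177.9  60.6] 2.2
v2 [443.9 162.2  60.4] 1.4
vt [616.4 -16.7  14.5] 3.2
jt [498.8 396.8  12.7] 2.9
st [ 488.  -369.4   12. ] 2.7
sb [ 552.4 -189.2   39. ] 1.3
```

Heights from the two views agree with the text, so I'll start with the slide box.

```bash
cat > p.py <<'E'
import sys
from h import *
x,y,z,psi=map(float,sys.argv[1:5])  # mm, deg
o=manip.get_obs();M=R.from_quat(o['tool_rot']).as_matrix()
cur=np.degrees(np.arctan2(M[1,0],M[0,0]));d=(psi-cur+90)%180-90
if len(sys.argv)>5: d=psi-cur
a=np.radians(cur+d);X=np.array([np.cos(a),np.sin(a),0]);Y=np.array([np.sin(a),-np.cos(a),0]);Z=np.array([0,0,-1])
D=(np.array([x,y,z])/1000-o['tcp_pos'])*100
print("t",round(o['clock'],2),"tilt",M[2,2].round(4),"spin first",round(-d,1),"then cm",(D@X).round(2),(D@Y).round(2),(D@Z).round(2),"open",round(o['opening']*1000,1),"F",o['wrist_force'].round(1),"tcp",(o['tcp_pos']*1000).round(1),"psi",cur.round(1),"j6",np.degrees(o['joint_pos'][5]).round())
E
python3 p.py 552.4 -189 130 55.8
```

```text
t 0.4 tilt -1.0 spin first -38.3 then cm 54.13 7.25 10.12 open 85.4 F [-0.1  0.5 -1.3] tcp [ 188.2 -595.9  231.2] psi 17.5 j6 -1.0
```

Call:
servo_tool([
  [[0,0,0,0,-9.6],[0,0,0,0,-9.6],[0,0,0,0,-9.6],[0,0,0,0,-9.5],[0,5,0.7,0,0],[0,5,0.7,0,0],[0,5,0.7,0,0],[0,5,0.7,0,0]],
])

```text
clock: 1.4
tcp_pos: [0.3246, -0.4451, 0.2315]
tool_rot: [0.884, 0.468, 0.0, 0.0]
wrist_force: [0.6, -0.2, 1.2]
opening: 0.0852
```

```bash
python3 p.py 552.4 -189 130 55.8
```

```text
t 1.4 tilt -1.0 spin first 0.0 then cm 33.98 4.44 10.15 open 85.2 F [ 0.6 -0.2  1.2] tcp [ 324.6 -445.1  231.5] psi 55.8 j6 -21.0
```

Call:
servo_tool([
  [[0,5,0.6,0,0],[0,5,0.6,0,0],[0,5,0.6,0.5,0],[0,5,0.6,1.5,0],[0,5,0.6,2,0],[0,5,0.7,2,0],[0,4,0.7,2,0],[0,0,0,2.1,0]],
])

```text
clock: 2.4
tcp_pos: [0.5533, -0.1876, 0.1299]
tool_rot: [0.883, 0.47, 0.001, 0.0]
wrist_force: [-0.4, -0.4, -0.5]
opening: 0.0853
```

```bash
python3 p.py 552.4 -189 12 55.8
```

```text
t 2.4 tilt -1.0 spin first 0.2 then cm -0.16 0.0 11.79 open 85.3 F [-0.4 -0.4 -0.5] tcp [ 553.3 -187.6  129.9] psi 56.0 j6 14.0
```

Call:
servo_tool([
  [[0,-0.2,0,4,0],[0,0,0,4,0],[0,0,0,2.5,0],[0,0,0,1.3,0],[0,0,0,0,0],[255,0,0,0,0],[255,0,0,0,0],[255,0,0,0,0]],
])

```text
clock: 3.4
tcp_pos: [0.5507, -0.1916, 0.0134]
tool_rot: [0.884, 0.468, 0.001, 0.001]
wrist_force: [-0.9, 0.4, 1.2]
opening: 0.035
```

Call:
servo_tool([
  [[255,0,0,0,0],[255,0,0,0,0],[255,0,0,0,0],[255,0,0,0,0],[255,0,0,-1,0],[255,0,0,-3,0],[255,0,0,-3,0],[255,0,0,-3,0]],
])

```text
clock: 4.4
tcp_pos: [0.5498, -0.1913, 0.1138]
tool_rot: [0.884, 0.468, 0.0, 0.0]
wrist_force: [0.3, -0.8, -1.1]
opening: 0.0352
```

```bash
python3 p.py 487.5 -368.5 110 103.5
python3 - <<'E'
from h import *
c=cap("scene"); cv2.imwrite("pics/a1.png",cv2.resize(c['image'][60:300,100:400,::-1],None,fx=2.5,fy=2.5))
E
```

```text
t 4.4 tilt -1.0 spin first -47.7 then cm -15.78 -10.19 0.38 open 35.2 F [ 0.3 -0.8 -1.1] tcp [ 549.8 -191.3  113.8] psi 55.8 j6 14.0
```

View pics/a1.png

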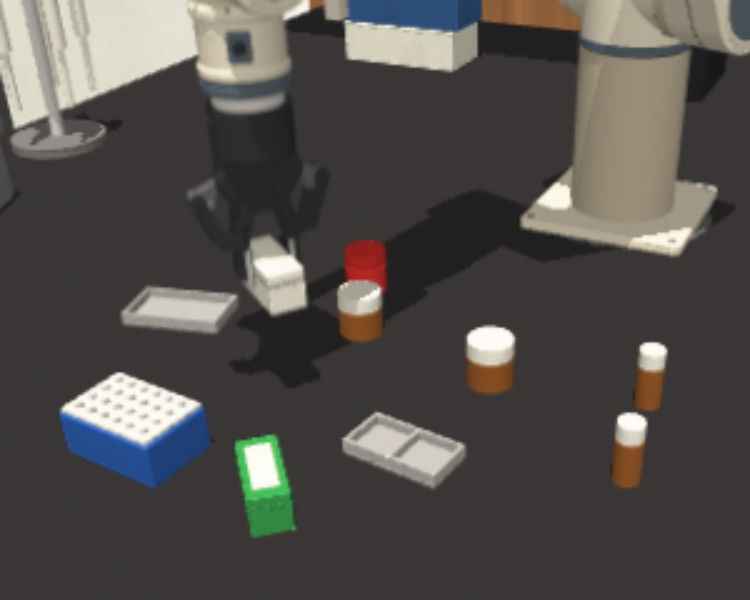

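The box is held level between the fingers (crop 275,275; opening 35 mm).

Call:
servo_tool([
  [[255,0,0,0,-9.6],[255,0,0,0,-9.6],[255,0,0,0,-9.5],[255,0,0,0,-9.5],[255,0,0,0,-9.5],[255,-4,-2.5,0,0],[255,-4,-2.5,0,0],[255,-4,-2.5,0,0]],
])

```text
clock: 5.45
tcp_pos: [0.5046, -0.3267, 0.1126]
tool_rot: [0.619, 0.786, 0.0, 0.0]
wrist_force: [0.8, -1.0, -1.0]
opening: 0.0352
```

Call:
servo_tool([
  [[255,-4.1,-2.7,0,0],[255,0,0,2,0],[255,0,0,2,0],[255,0,0,2,0],[255,0,0,0,0],[255,0,0,0,0],[255,0,0,0,0],[255,0,0,0,0]],
])

```text
clock: 6.45
tcp_pos: [0.4889, -0.3719, 0.053]
tool_rot: [0.619, 0.785, 0.0, 0.001]
wrist_force: [0.3, -0.6, -0.3]
opening: 0.0353
```

```bash
python3 p.py 488.3 -371.8 17 103.5
python3 - <<'E'
from h import *
c=cap("scene"); cv2.imwrite("pics/a2.png",cv2.resize(c['image'][80:230,80:280,::-1],None,fx=3.5,fy=3.5))
c=cap("top"); cv2.imwrite("pics/a2t.png",cv2.resize(c['image'][150:300,340:500,::-1],None,fx=3.5,fy=3.5))
E
```

```text
t 6.45 tilt -1.0 spin first 0.0 then cm 0.03 -0.05 3.6 open 35.3 F [ 0.3 -0.6 -0.3] tcp [ 488.9 -371.9   53. ] psi 103.5 j6 -52.0
```

View pics/a2.png

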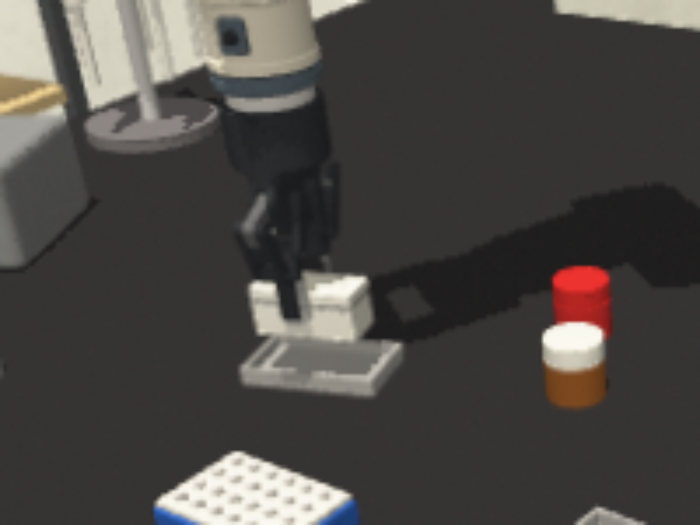

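View pics/a2t.png

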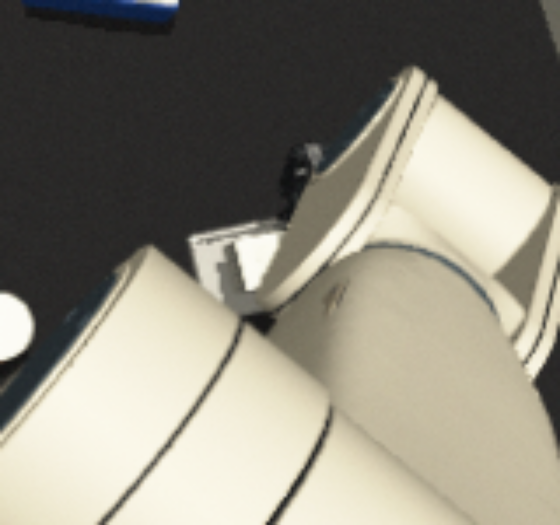

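The box hangs parallel over the slide tray (crop 310,305 over 320,365). Next: lower, release and rise.

Call:
servo_tool([
  [[255,0,0,1.5,0],[255,0,0,1.3,0],[255,0,0,0.8,0],[255,0,0,0,0],[255,0,0,0,0],[150,0,0,0,0],[100,0,0,0,0],[60,0,0,0,0]],
])

```text
clock: 7.55
tcp_pos: [0.4884, -0.3717, 0.0158]
tool_rot: [0.619, 0.785, 0.0, -0.0]
wrist_force: [-0.0, 1.4, 0.3]
opening: 0.0655
```

Call:
servo_tool([
  [[0,0,0,0,0],[0,0,0,0,0],[0,0,0,-1,0],[0,0,0,-3,0],[0,0,0,-4,0],[0,0,0,-4,0],[0,0,0,0,0],[0,0,0,0,0]],
])

```text
clock: 8.55
tcp_pos: [0.4882, -0.3716, 0.1364]
tool_rot: [0.619, 0.785, -0.0, -0.0]
wrist_force: [-0.7, 0.2, -0.0]
opening: 0.085
```

```bash
python3 p.py 434.8 -163 110 92.9
python3 - <<'E'
from h import *
c=cap("scene"); cv2.imwrite("pics/a3.png",cv2.resize(c['image'][80:230,80:280,::-1],None,fx=3.5,fy=3.5))
E
```

```text
t 8.55 tilt -1.0 spin first 10.6 then cm 21.1 -4.28 2.64 open 85.0 F [-0.7  0.2 -0. ] tcp [ 488.2 -371.6  136.4] psi 103.5 j6 -52.0
```

View pics/a3.png

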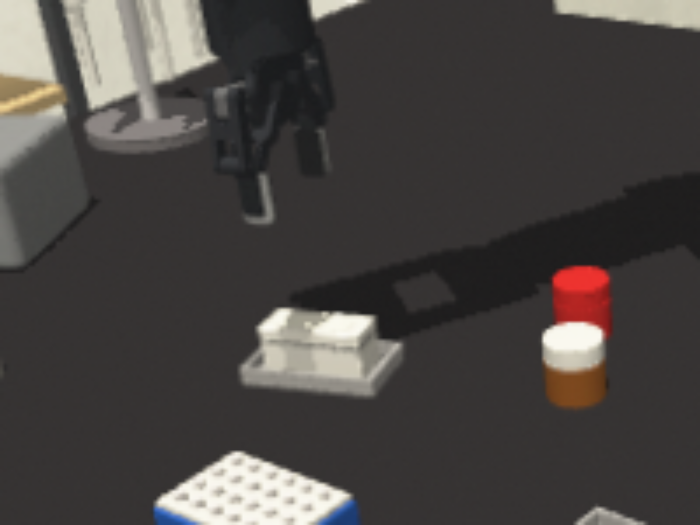

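The slide box sits in its tray (crop 315,340), level. Next is jar 2.

Call:
servo_tool([
  [[0,0,0,0,10.6],[0,4,-0.8,0,0],[0,4,-0.8,0,0],[0,4,-0.9,0.6,0],[0,4,-0.9,1,0],[0,5.1,-0.9,1,0],[0,0,0,0,0],[0,0,0,0,0]],
])

```text
clock: 9.6
tcp_pos: [0.4349, -0.1632, 0.1098]
tool_rot: [0.689, 0.725, -0.0, -0.0]
wrist_force: [0.9, -1.5, -0.5]
opening: 0.0854
```

```bash
python3 p.py 434.8 -163 12 92.9
```

```text
t 9.6 tilt -1.0 spin first 0.1 then cm 0.02 -0.0 9.78 open 85.4 F [ 0.9 -1.5 -0.5] tcp [ 434.9 -163.2  109.8] psi 93.0 j6 -25.0
```

Call:
servo_tool([
  [[0,0,0,3,0],[0,0,0,3,0],[0,0,0,2.5,0],[0,0,0,1.3,0],[0,0,0,0,0],[40,0,0,0,0],[80,0,0,0,0],[120,0,0,0,0]],
])

```text
clock: 10.6
tcp_pos: [0.4353, -0.1634, 0.0133]
tool_rot: [0.689, 0.725, 0.0, 0.001]
wrist_force: [-1.9, -0.9, 5.4]
opening: 0.0473
```

Call:
servo_tool([
  [[255,0,0,0,0],[255,0,0,0,0],[255,0,0,0,0],[255,0,0,-0.5,0],[255,0,0,-2,0],[255,0,0,-3,0],[255,0,0,-3,0],[255,0,0,-3,0]],
])

```text
clock: 11.6
tcp_pos: [0.4346, -0.1631, 0.1286]
tool_rot: [0.689, 0.725, 0.0, 0.0]
wrist_force: [-0.1, 0.0, -1.2]
opening: 0.0468
```

```bash
python3 p.py 497 433.7 115 92.9;python3 - <<'E'
from h import *
c=cap("scene"); cv2.imwrite("pics/b1.png",cv2.resize(c['image'][60:300,100:400,::-1],None,fx=2.5,fy=2.5))
E
```

```text
t 11.6 tilt -1.0 spin first 0.0 then cm 59.28 9.25 1.36 open 46.8 F [-0.1  0.  -1.2] tcp [ 434.6 -163.1  128.6] psi 92.9 j6 -25.0
```

View pics/b1.png

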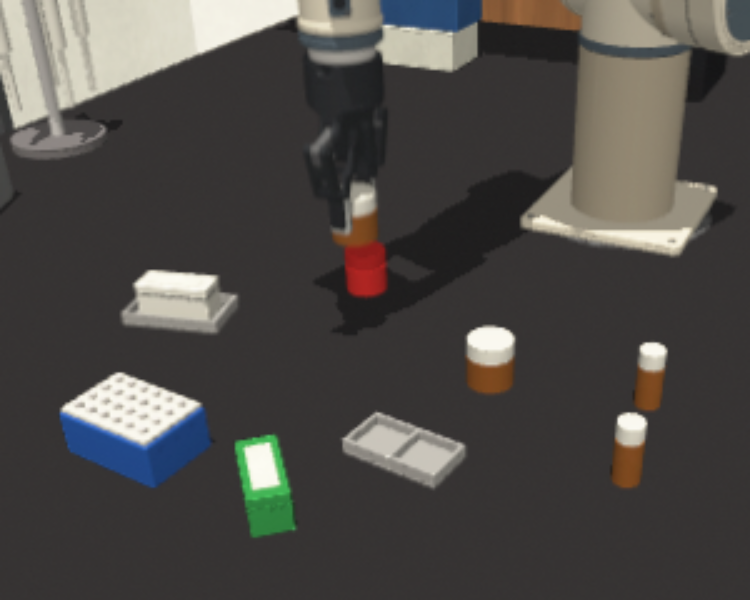

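Jar 2 is held upright (crop 355,215). Now I carry it to the far (+y) bay of the jar tray.

Call:
servo_tool([
  [[255,3,0.5,0,0],[255,4.5,0.7,0,0],[255,4.5,0.7,0,0],[255,4.5,0.7,0,0],[255,4.5,0.7,0,0],[255,4.5,0.7,0,0],[255,4.5,0.7,0,0],[255,4.5,0.7,0,0]],
])

```text
clock: 12.65
tcp_pos: [0.4709, 0.1857, 0.1274]
tool_rot: [0.689, 0.725, 0.0, 0.0]
wrist_force: [0.5, 0.2, -1.7]
opening: 0.0466
```

Call:
servo_tool([
  [[255,4.5,0.7,0,0],[255,4.5,0.7,0,0],[255,4.5,0.7,0,0],[255,4.5,0.7,0,0],[255,4,0.7,0,0],[255,2.8,0.3,0,0],[255,0,0,0,0],[255,0,0,0,0]],
])

```text
clock: 13.65
tcp_pos: [0.4958, 0.4329, 0.1269]
tool_rot: [0.689, 0.725, -0.001, 0.0]
wrist_force: [-0.2, 0.0, -0.9]
opening: 0.0469
```

```bash
python3 p.py 497 433.7 17 92.9
```

```text
t 13.65 tilt -1.0 spin first 0.0 then cm 0.08 0.12 10.99 open 46.9 F [-0.2  0.  -0.9] tcp [495.8 432.9 126.9] psi 92.9 j6 37.0
```

Call:
servo_tool([
  [[255,0.1,0.1,3,0],[255,0,0,3,0],[255,0,0,0,0],[255,0,0,0,0],[255,0,0,0,0],[255,0,0,0,0],[255,0,0,0,0],[255,0,0,0,0]],
])

```text
clock: 14.65
tcp_pos: [0.4974, 0.4349, 0.0676]
tool_rot: [0.689, 0.725, 0.0, 0.0]
wrist_force: [0.4, 1.0, -0.4]
opening: 0.0467
```

```bash
python3 p.py 497 433.7 17 92.9;python3 - <<'E'
from h import *
c=cap("scene"); cv2.imwrite("pics/b2.png",cv2.resize(c['image'][140:300,350:560,::-1],None,fx=3.5,fy=3.5))
E
```

```text
t 14.65 tilt -1.0 spin first 0.0 then cm -0.11 -0.05 5.06 open 46.7 F [ 0.4  1.  -0.4] tcp [497.4 434.9  67.6] psi 92.9 j6 37.0
```

View pics/b2.png

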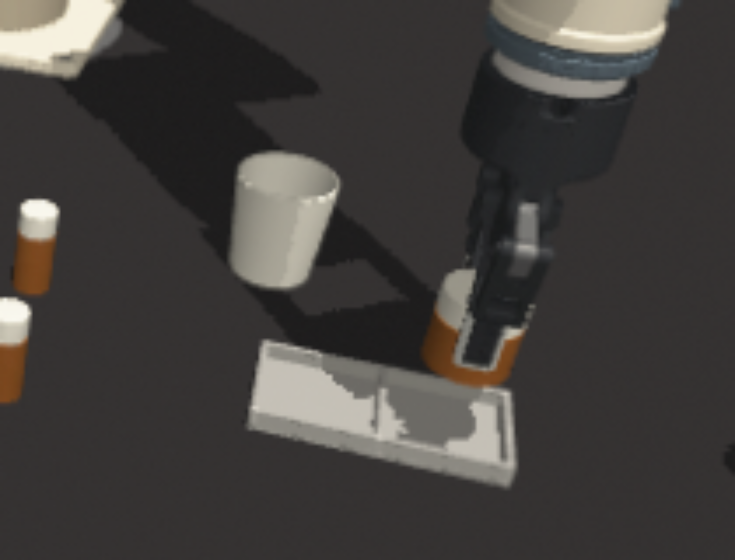

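The jar is lined up over the right-hand bay (crop 475,330 above 445,420). Lower and release.

Call:
servo_tool([
  [[255,-0.1,0,2,0],[255,0,0,1.8,0],[255,0,0,1.2,0],[255,0,0,0.1,0],[255,0,0,0,0],[110,0,0,0,0],[80,0,0,0,0],[50,0,0,0,0]],
])

```text
clock: 15.7
tcp_pos: [0.4974, 0.4337, 0.016]
tool_rot: [0.689, 0.725, -0.0, -0.0]
wrist_force: [0.5, 0.4, 0.3]
opening: 0.0688
```

Call:
servo_tool([
  [[0,0,0,0,0],[0,0,0,0,0],[0,0,0,-1,0],[0,0,0,-3,0],[0,0,0,-4,0],[0,0,0,-3,0],[0,-2,-0.5,0,0],[0,-4,-0.5,0,0]],
])

```text
clock: 16.7
tcp_pos: [0.4909, 0.3741, 0.1279]
tool_rot: [0.688, 0.726, 0.002, 0.0]
wrist_force: [0.3, -1.0, -1.0]
opening: 0.0853
```

```bash
python3 p.py 469.5 6.2 115 92.9;python3 - <<'E'
from h import *
c=cap("scene"); cv2.imwrite("pics/b3.png",cv2.resize(c['image'][140:300,350:560,::-1],None,fx=3.5,fy=3.5))
E
```

```text
t 16.7 tilt -1.0 spin first 0.1 then cm -36.63 -4.0 1.29 open 85.3 F [ 0.3 -1.  -1. ] tcp [490.9 374.1 127.9] psi 93.0 j6 33.0
```

View pics/b3.png

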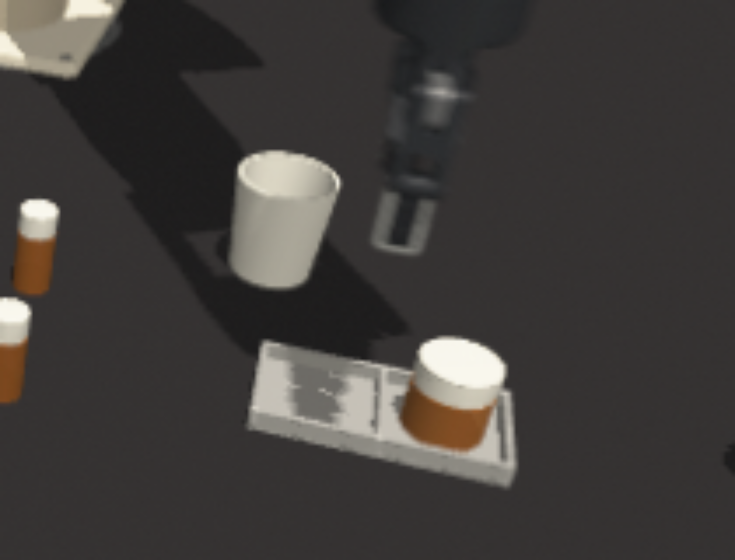

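Jar 2 stands upright in its bay (crop 450,395). Next is jar 1.

Call:
servo_tool([
  [[0,-5,-0.5,0,0],[0,-5,-0.5,0,0],[0,-5,-0.5,0,0],[0,-5,-0.5,0,0],[0,-5,-0.5,0,0],[0,-5,-0.5,0.3,0],[0,-4,-0.5,0.5,0],[0,-2.6,-0.5,0.5,0]],
])

```text
clock: 17.75
tcp_pos: [0.4694, 0.0041, 0.114]
tool_rot: [0.689, 0.724, 0.0, 0.001]
wrist_force: [-0.2, -0.2, 0.0]
opening: 0.0853
```

Call:
servo_tool([
  [[0,0,0,1,0],[0,0,0,1,0],[0,0,0,0,0],[0,0,0,0,0],[0,0,0,0,0],[0,0,0,0,0],[0,0,0,0,0],[0,0,0,0,0]],
])

```text
clock: 18.75
tcp_pos: [0.4692, 0.0058, 0.0934]
tool_rot: [0.689, 0.725, 0.0, 0.0]
wrist_force: [0.4, -0.2, 0.2]
opening: 0.0849
```

```bash
python3 p.py 469.5 6.2 12 92.9
```

```text
t 18.75 tilt -1.0 spin first 0.0 then cm 0.04 0.03 8.14 open 84.9 F [ 0.4 -0.2  0.2] tcp [469.2   5.8  93.4] psi 92.9 j6 -4.0
```

Call:
servo_tool([
  [[0,0,0,3,0],[0,0,0,2.5,0],[0,0,0,1.6,0],[0,0,0,1,0],[0,0,0,0,0],[40,0,0,0,0],[80,0,0,0,0],[120,0,0,0,0]],
])

```text
clock: 19.75
tcp_pos: [0.4696, 0.0058, 0.0131]
tool_rot: [0.689, 0.725, 0.0, 0.0]
wrist_force: [-0.8, 0.0, 4.2]
opening: 0.0468
```

Call:
servo_tool([
  [[255,0,0,0,0],[255,0,0,0,0],[255,0,0,0,0],[255,0,0,-0.5,0],[255,0,0,-2,0],[255,0,0,-3,0],[255,0,0,-3,0],[255,0,0,-3,0]],
])

```text
clock: 20.75
tcp_pos: [0.4689, 0.0058, 0.1285]
tool_rot: [0.689, 0.725, -0.0, -0.0]
wrist_force: [-0.4, 0.7, -1.4]
opening: 0.0468
```

```bash
python3 p.py 500.6 361.7 115 92.9;python3 - <<'E'
from h import *
c=cap("scene"); cv2.imwrite("pics/c1.png",cv2.resize(c['image'][60:300,100:400,::-1],None,fx=2.5,fy=2.5))
E
```

```text
t 20.75 tilt -1.0 spin first 0.0 then cm 35.39 4.96 1.35 open 46.8 F [-0.4  0.7 -1.4] tcp [468.9   5.8 128.5] psi 92.9 j6 -4.0
```

View pics/c1.png

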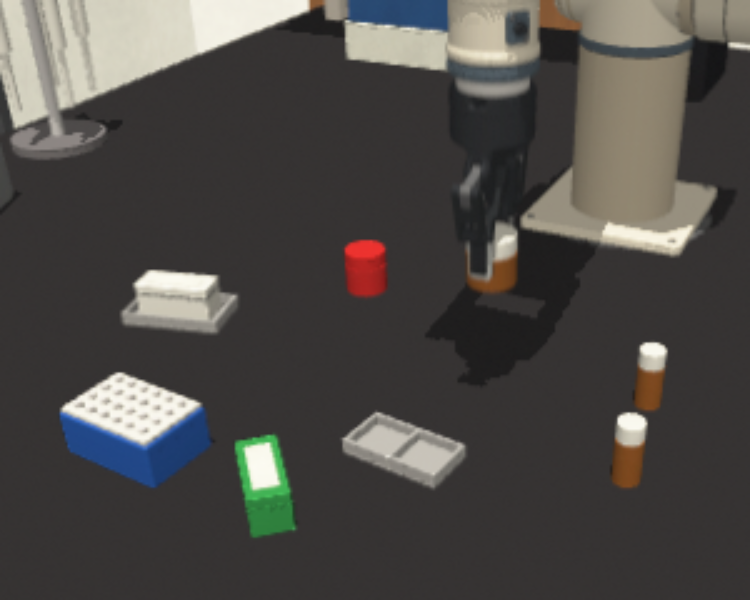

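Jar 1 is held upright (crop 490,260).

Call:
servo_tool([
  [[255,3.4,0.5,0,0],[255,5,0.7,0,0],[255,5,0.7,0,0],[255,5,0.7,0,0],[255,5,0.7,0,0],[255,5,0.7,0,0],[255,4,0.5,0,0],[255,3,0.5,0,0]],
])

```text
clock: 21.8
tcp_pos: [0.5007, 0.3636, 0.1271]
tool_rot: [0.688, 0.725, -0.0, -0.0]
wrist_force: [-0.3, 0.2, -0.9]
opening: 0.0471
```

Call:
servo_tool([
  [[255,0,0,2,0],[255,0,0,2,0],[255,0,0,2,0],[255,0,0,0,0],[255,0,0,0,0],[255,0,0,0,0],[255,0,0,0,0],[255,0,0,0,0]],
])

```text
clock: 22.8
tcp_pos: [0.5013, 0.362, 0.0678]
tool_rot: [0.689, 0.725, 0.0, 0.0]
wrist_force: [-0.4, 0.1, -0.5]
opening: 0.0469
```

```bash
python3 p.py 500.6 361.7 17 92.9;python3 - <<'E'
from h import *
c=cap("scene"); cv2.imwrite("pics/c2.png",cv2.resize(c['image'][140:300,350:560,::-1],None,fx=3.5,fy=3.5))
E
```

```text
t 22.8 tilt -1.0 spin first 0.0 then cm -0.03 -0.07 5.08 open 46.9 F [-0.4  0.1 -0.5] tcp [501.3 362.   67.8] psi 92.9 j6 32.0
```

View pics/c2.png

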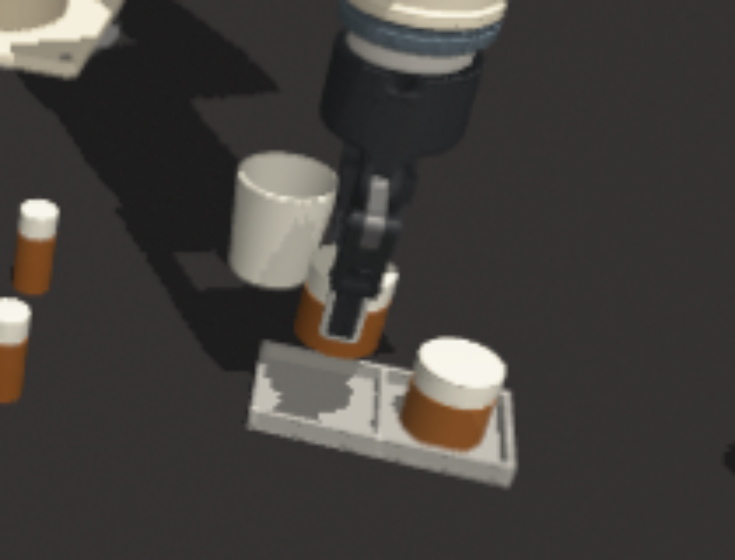

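Run:
```python
from h import *
c=cap("top"); print(plane(c,[(145.5,271)],.075)*1000, plane(c,[(145.5,271)],0.0)*1000)
```

```text
[[351.37476497 306.56573482  75.        ]] [[352.09251127 324.68233792   0.        ]]
```

The beaker at about (351, 307), radius 34, ends at x = 385. The fingers reach back only to x = 443, so there is clearance.

Call:
servo_tool([
  [[255,0,-0.1,2,0],[255,0,0,1.8,0],[255,0,0,1.2,0],[255,0,0,0.1,0],[255,0,0,0,0],[110,0,0,0,0],[80,0,0,0,0],[50,0,0,0,0]],
])

```text
clock: 23.9
tcp_pos: [0.5002, 0.3618, 0.0162]
tool_rot: [0.689, 0.725, 0.0, 0.0]
wrist_force: [-0.1, 0.1, -0.8]
opening: 0.0689
```

Call:
servo_tool([
  [[0,0,0,0,0],[0,0,0,0,0],[0,0,0,-1,0],[0,0,0,-3,0],[0,0,0,-4,0],[0,0,0,-3,0],[0,-2,0,-1,0],[0,-4,0,0,0]],
])

```text
clock: 24.9
tcp_pos: [0.5033, 0.3013, 0.1371]
tool_rot: [0.688, 0.726, 0.001, 0.0]
wrist_force: [0.5, -0.9, -0.1]
opening: 0.0853
```

```bash
python3 p.py 566.5 178.3 135 82.4;python3 - <<'E'
from h import *
c=cap("scene"); cv2.imwrite("pics/c3.png",cv2.resize(c['image'][140:300,350:560,::-1],None,fx=3.5,fy=3.5))
E
```

```text
t 24.9 tilt -1.0 spin first 10.6 then cm -11.36 7.89 0.21 open 85.3 F [ 0.5 -0.9 -0.1] tcp [503.3 301.3 137.1] psi 93.0 j6 27.0
```

View pics/c3.png

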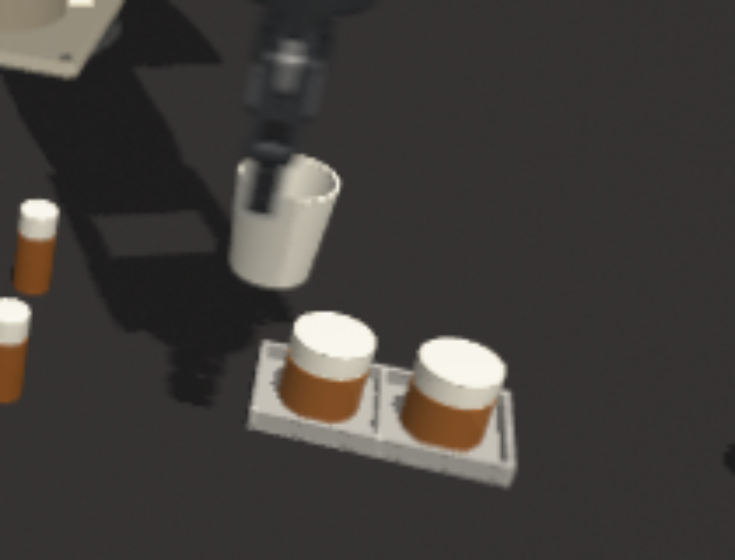

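Both jars stand in their bays (crop 330,365 and 450,395). Now the vials, starting with vial 1.

Call:
servo_tool([
  [[0,0,0,0,10.6],[0,-4,2.6,0,0],[0,-4,2.6,0,0],[0,-3.4,2.7,0.2,0],[0,0,0,1.5,0],[0,0,0,0,0],[0,0,0,0,0],[0,0,0,0,0]],
])

```text
clock: 25.95
tcp_pos: [0.5659, 0.1792, 0.1195]
tool_rot: [0.752, 0.659, 0.0, 0.0]
wrist_force: [0.3, 0.3, 0.2]
opening: 0.0855
```

```bash
python3 p.py 566.5 178.3 23 82.4
```

```text
t 25.95 tilt -1.0 spin first 0.0 then cm -0.08 0.07 9.65 open 85.5 F [0.3 0.3 0.2] tcp [565.9 179.2 119.5] psi 82.4 j6 24.0
```

Call:
servo_tool([
  [[0,-0.1,0.1,3,0],[0,0,0,3,0],[0,0,0,2.4,0],[0,0,0,1.2,0],[0,0,0,0,0],[50,0,0,0,0],[100,0,0,0,0],[140,0,0,0,0]],
])

```text
clock: 26.95
tcp_pos: [0.5675, 0.1773, 0.024]
tool_rot: [0.753, 0.658, 0.001, 0.0]
wrist_force: [-0.9, 0.0, -0.2]
opening: 0.0389
```

Call:
servo_tool([
  [[170,0,0,0,0],[255,0,0,0,0],[255,0,0,0,0],[255,0,0,0,0],[255,0,0,-0.5,0],[255,0,0,-3,0],[255,0,0,-3,0],[255,0,0,-3,0]],
])

```text
clock: 27.95
tcp_pos: [0.5668, 0.1771, 0.1191]
tool_rot: [0.753, 0.658, -0.0, -0.0]
wrist_force: [0.2, -0.2, -0.9]
opening: 0.0248
```

```bash
python3 p.py 612.8 -39.8 115 82.4;python3 - <<'E'
from h import *
c=cap("scene"); cv2.imwrite("pics/d1.png",cv2.resize(c['image'][60:300,180:480,::-1],None,fx=2.5,fy=2.5))
E
```

```text
t 27.95 tilt -1.0 spin first -0.1 then cm -20.9 7.43 0.41 open 24.8 F [ 0.2 -0.2 -0.9] tcp [566.8 177.1 119.1] psi 82.3 j6 24.0
```

View pics/d1.png

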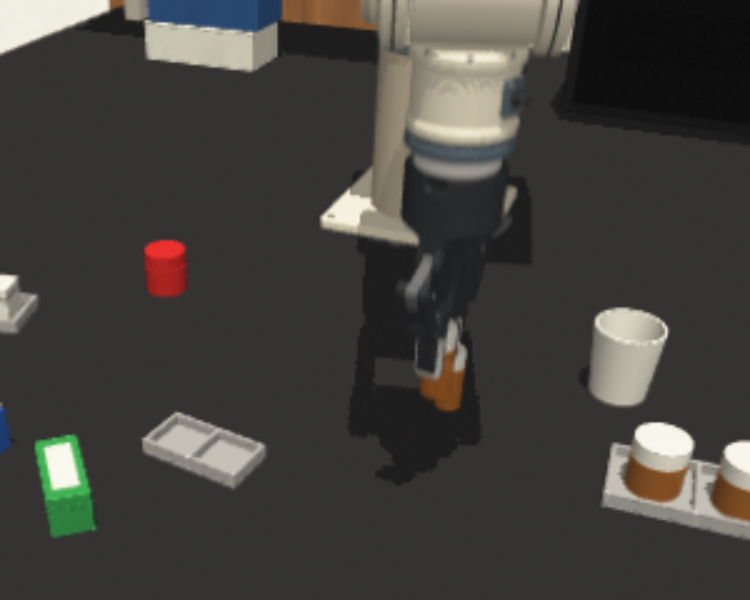

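Vial 1 is held (opening 25 mm, crop 445,385), with vial 2 behind it in the same sight line. Carry it to the -y bay.

Call:
servo_tool([
  [[255,-3,1,0,0],[255,-4.5,1.6,0,0],[255,-4.5,1.6,0,0],[255,-4.5,1.6,0,0],[255,-4.5,1.6,0,0],[255,0,0,1,0],[255,0,0,1.8,0],[255,0,0,1.8,0]],
])

```text
clock: 29.0
tcp_pos: [0.6115, -0.0396, 0.0706]
tool_rot: [0.752, 0.659, -0.0, -0.001]
wrist_force: [0.2, 0.1, -0.7]
opening: 0.0248
```

Call:
servo_tool([
  [[255,0,0,0,0],[255,0,0,0,0],[255,0,0,0,0],[255,0,0,0,0],[255,0,0,0,0],[255,0,0,0,0],[255,0,0,0,0],[255,0,0,0,0]],
])

```text
clock: 30.0
tcp_pos: [0.6123, -0.0408, 0.0723]
tool_rot: [0.753, 0.658, -0.0, -0.0]
wrist_force: [-0.2, -0.2, -0.1]
opening: 0.0246
```

```bash
python3 p.py 612.6 -41 28 82.4;python3 - <<'E'
from h import *
c=cap("scene"); cv2.imwrite("pics/d2.png",cv2.resize(c['image'][120:280,180:400,::-1],None,fx=3.5,fy=3.5))
E
```

```text
t 30.0 tilt -1.0 spin first -0.1 then cm -0.02 0.03 4.43 open 24.6 F [-0.2 -0.2 -0.1] tcp [612.3 -40.8  72.3] psi 82.3 j6 3.0
```

View pics/d2.png

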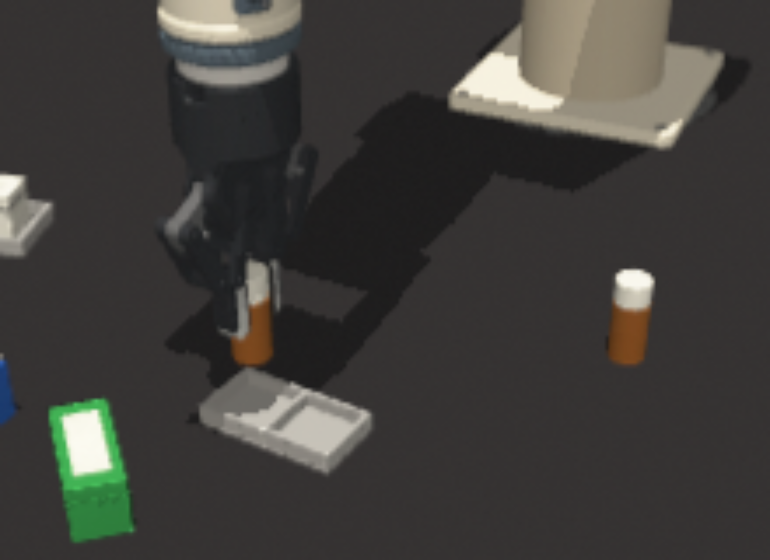

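Vial 1 hangs upright over the left bay (crop 252,325 above 245,400).

Call:
servo_tool([
  [[255,0,0,1.8,0],[255,0,0,1.6,0],[255,0,0,1,0],[255,0,0,0.1,0],[255,0,0,0,0],[170,0,0,0,0],[130,0,0,0,0],[80,0,0,0,0]],
])

```text
clock: 31.05
tcp_pos: [0.6123, -0.0408, 0.027]
tool_rot: [0.753, 0.658, -0.0, -0.0]
wrist_force: [0.4, -0.3, -0.4]
opening: 0.0576
```

Call:
servo_tool([
  [[0,0,0,0,0],[0,0,0,0,0],[0,0,0,0,0],[0,0,0,-2,0],[0,0,0,-3,0],[0,0,0,-3,0],[0,0,0,-2,0],[0,2,0,0,0]],
])

```text
clock: 32.05
tcp_pos: [0.6163, -0.0214, 0.1298]
tool_rot: [0.754, 0.657, 0.001, 0.001]
wrist_force: [-0.6, -0.6, 0.5]
opening: 0.0851
```

```bash
python3 p.py 444.5 162.4 115 82.4;python3 - <<'E'
from h import *
c=cap("scene"); cv2.imwrite("pics/d3.png",cv2.resize(c['image'][120:280,180:400,::-1],None,fx=3.5,fy=3.5))
E
```

```text
t 32.05 tilt -1.0 spin first -0.2 then cm 15.94 -19.46 1.48 open 85.1 F [-0.6 -0.6  0.5] tcp [616.3 -21.4 129.8] psi 82.2 j6 5.0
```

View pics/d3.png

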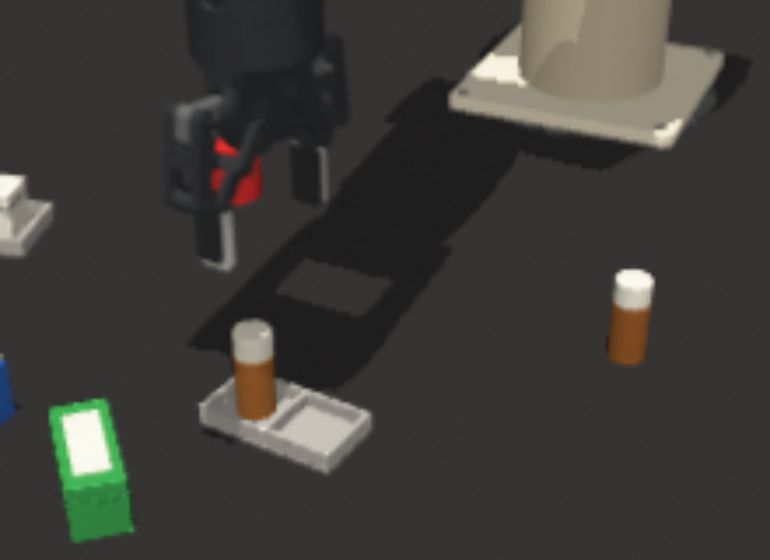

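Vial 1 stands upright in its bay (crop 255,370). Next is vial 2.

Call:
servo_tool([
  [[0,2.6,-3.2,0,0],[0,3,-3.6,0,0],[0,3,-3.6,0,0],[0,3,-3.6,0,0],[0,2.3,-3,0.5,0],[0,2,-2.5,1,0],[0,0,0,0,0],[0,0,0,0,0]],
])

```text
clock: 33.1
tcp_pos: [0.4431, 0.1629, 0.112]
tool_rot: [0.753, 0.659, -0.0, -0.0]
wrist_force: [1.1, 0.3, 1.0]
opening: 0.0852
```

```bash
python3 p.py 444.5 162.4 23 82.4
```

```text
t 33.1 tilt -1.0 spin first -0.0 then cm -0.03 0.14 8.9 open 85.2 F [1.1 0.3 1. ] tcp [443.1 162.9 112. ] psi 82.4 j6 26.0
```

Call:
servo_tool([
  [[0,0,0.1,3,0],[0,0,0,2.7,0],[0,0,0,2,0],[0,0,0,1.2,0],[0,0,0,0,0],[50,0,0,0,0],[100,0,0,0,0],[140,0,0,0,0]],
])

```text
clock: 34.1
tcp_pos: [0.4443, 0.1627, 0.0239]
tool_rot: [0.753, 0.658, 0.0, 0.0]
wrist_force: [-0.2, -0.9, -0.2]
opening: 0.0383
```

Call:
servo_tool([
  [[170,0,0,0,0],[255,0,0,0,0],[255,0,0,0,0],[255,0,0,0,0],[255,0,0,-0.5,0],[255,0,0,-3,0],[255,0,0,-3,0],[255,0,0,-3,0]],
])

```text
clock: 35.1
tcp_pos: [0.4437, 0.1625, 0.1194]
tool_rot: [0.753, 0.658, -0.0, -0.0]
wrist_force: [0.8, 0.3, -0.7]
opening: 0.0247
```

```bash
python3 p.py 619.2 7.8 115 82.4;python3 - <<'E'
from h import *
c=cap("scene"); cv2.imwrite("pics/e1.png",cv2.resize(c['image'][60:300,180:480,::-1],None,fx=2.5,fy=2.5))
E
```

```text
t 35.1 tilt -1.0 spin first -0.1 then cm -13.01 19.44 0.44 open 24.7 F [ 0.8  0.3 -0.7] tcp [443.7 162.5 119.4] psi 82.3 j6 26.0
```

View pics/e1.png

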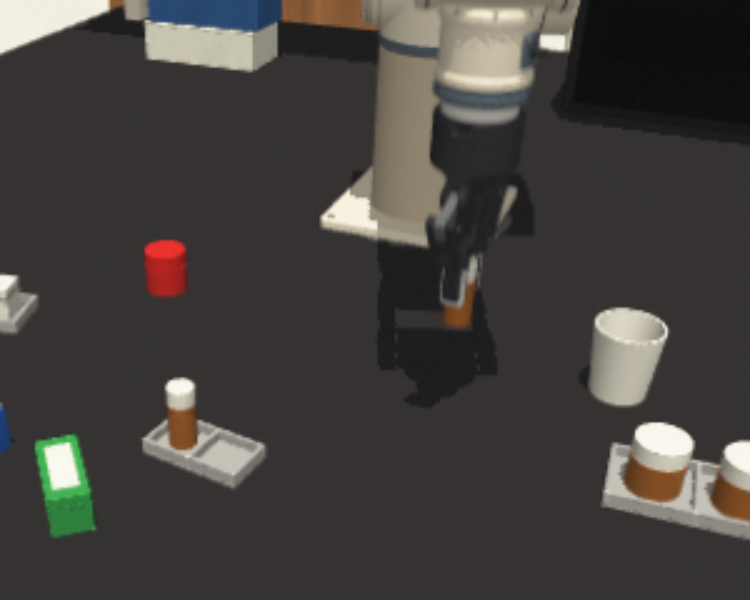

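Vial 2 is held upright (crop 458,300). Carry it to the +y bay.

Call:
servo_tool([
  [[255,-1.5,2.2,0,0],[255,-2.3,3.5,0,0],[255,-2.4,3.6,0,0],[255,-2.4,3.6,0,0],[255,-2.4,3.6,0,0],[255,-2,2.9,0,0],[255,0,0,1.5,0],[255,0,0,1.5,0]],
])

```text
clock: 36.15
tcp_pos: [0.6176, 0.008, 0.0869]
tool_rot: [0.753, 0.658, -0.001, -0.001]
wrist_force: [-0.5, -1.1, -0.2]
opening: 0.0245
```

Call:
servo_tool([
  [[255,0,0,1.5,0],[255,0,0,0,0],[255,0,0,0,0],[255,0,0,0,0],[255,0,0,0,0],[255,0,0,0,0],[255,0,0,0,0],[255,0,0,0,0]],
])

```text
clock: 37.15
tcp_pos: [0.6189, 0.0077, 0.0734]
tool_rot: [0.753, 0.658, 0.0, 0.0]
wrist_force: [-0.1, -0.0, -0.6]
opening: 0.0245
```

```bash
python3 p.py 619.2 7.8 28 82.4;python3 - <<'E'
from h import *
c=cap("scene"); cv2.imwrite("pics/e2.png",cv2.resize(c['image'][120:280,180:400,::-1],None,fx=3.5,fy=3.5))
E
```

```text
t 37.15 tilt -1.0 spin first -0.1 then cm 0.01 0.03 4.54 open 24.5 F [-0.1 -0.  -0.6] tcp [618.9   7.7  73.4] psi 82.3 j6 7.0
```

View pics/e2.png

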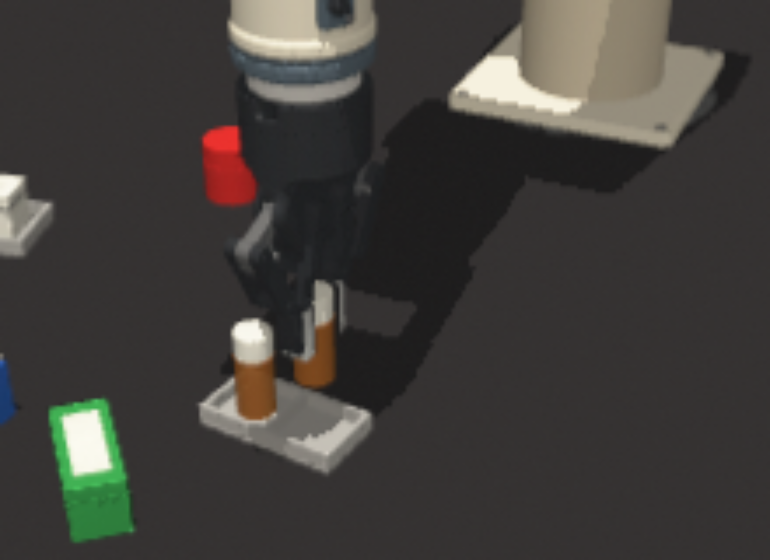

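Vial 2 is over the right bay (crop 315,345). Lower and release.

Call:
servo_tool([
  [[255,0,0,1.8,0],[255,0,0,1.6,0],[255,0,0,1,0],[255,0,0,0.2,0],[255,0,0,0,0],[170,0,0,0,0],[130,0,0,0,0],[80,0,0,0,0]],
])

```text
clock: 38.2
tcp_pos: [0.6189, 0.0078, 0.0271]
tool_rot: [0.753, 0.658, -0.0, -0.0]
wrist_force: [-0.1, 0.7, -0.4]
opening: 0.0579
```

Call:
servo_tool([
  [[0,0,0,0,0],[0,0,0,0,0],[0,0,0,0,0],[0,0,0,-2,0],[0,0,0,-4,0],[0,0,0,-5,0],[0,0,0,-5,0],[0,0,0,-4,0]],
])

```text
clock: 39.2
tcp_pos: [0.6193, 0.0078, 0.2313]
tool_rot: [0.753, 0.658, 0.001, 0.001]
wrist_force: [-0.0, 0.1, -0.4]
opening: 0.0854
```

Call:
servo_tool([
  [[0,0,-5,0,0],[0,0,-5,0,0],[0,0,-5,0,0],[0,0,-3,0,0],[0,5,0,0,0],[0,5,0,0,0],[0,5,0,0,0],[0,0,0,0,0]],
])

```text
clock: 40.2
tcp_pos: [0.4611, 0.1833, 0.2288]
tool_rot: [0.752, 0.66, 0.001, 0.0]
wrist_force: [-0.4, -0.8, -0.2]
opening: 0.0854
```

Run:
```python
from h import *
c=cap("scene"); cv2.imwrite("pics/f1.png",cv2.resize(c['image'][120:300,100:520,::-1],None,fx=1.9,fy=1.9))
c=cap("top"); cv2.imwrite("pics/f1t.png",cv2.resize(c['image'][100:300,80:460,::-1],None,fx=2,fy=2))
```

```text
(no output)
```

View pics/f1.png

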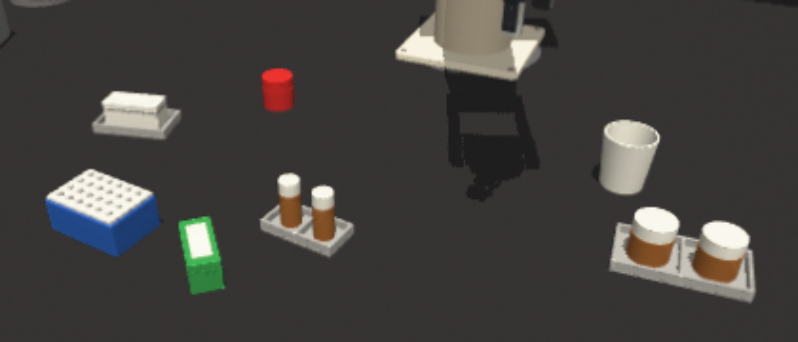

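View pics/f1t.png

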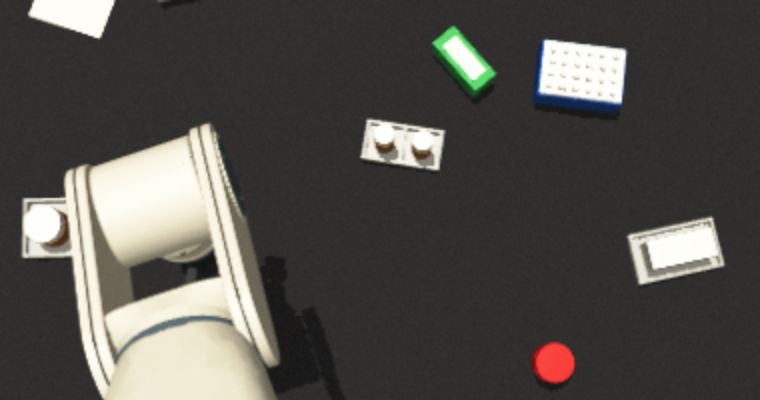

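All five are in their bays, and the bystanders and look-alikes haven't moved. I'll shift the arm so both views see the jar tray, then check heights and seating numerically.

Call:
servo_tool([
  [[0,-5,0,0,0],[0,-5,0,0,0],[0,-5,0,0,0],[0,-5,-1,0,0],[0,0,-2,0,0],[0,0,-2,0,0],[0,0,0,0,0],[0,0,0,0,0]],
])

```text
clock: 41.3
tcp_pos: [0.3849, -0.0108, 0.2278]
tool_rot: [0.753, 0.658, 0.001, 0.001]
wrist_force: [-0.5, -0.0, 0.6]
opening: 0.0854
```

Run:
```python
from m import *
T=cap("top","g1t");S=cap("scene","g1s")
def circ(c,lo,roi):
    x0,y0,x1,y1=roi;up=4
    g=cv2.resize(c['image'][y0:y1,x0:x1],None,fx=up,fy=up,interpolation=cv2.INTER_CUBIC)
    cv2.imwrite("pics/x.png",g[:,:,::-1]); return g
# crops of final state, side by side
a=T['image'][185:240,80:160,::-1];b=T['image'][155:190,255:310,::-1];d=T['image'][205:250,385:450,::-1]
f=lambda i:cv2.resize(i,(260,200),interpolation=cv2.INTER_CUBIC)
e=S['image'][225:285,410:505,::-1];g=S['image'][200:260,225:300,::-1];h=S['image'][160:200,140:205,::-1]
cv2.imwrite("pics/g2.png",np.vstack([np.hstack([f(a),f(b),f(d)]),np.hstack([f(e),f(g),f(h)])]))
```

```text
(no output)
```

View pics/g2.png

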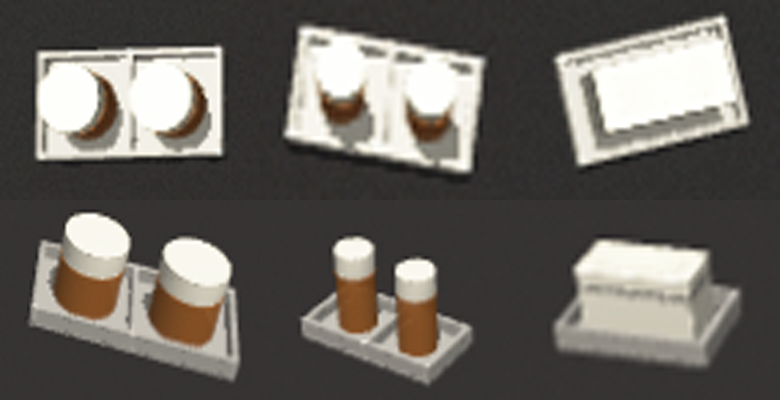

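Run:
```python
from m import *
T=cap("top");S=cap("scene")
ct=comps(T,245);cs=comps(S,215)
for n,us,zt,P0 in(("jA",None,54,(497,433.7)),("jB",None,54,(500.6,361.7)),("v1",None,66,(612.8,-39.8)),("v2",None,66,(619.2,7.8)),("box",None,44,(487.5,-368.5))):
    def proj(c,z):
        K=np.array([[c['fx'],0,c['cx']],[0,c['fy'],c['cy']],[0,0,1]]);M=R.from_quat(c['attitude']).as_matrix().T
        return cv2.projectPoints(np.array([[P0[0]/1e3,P0[1]/1e3,z/1e3]]),cv2.Rodrigues(M)[0],-M@c['position'],K,np.array(c['distortion']))[0].reshape(2)
    k=near(ct,proj(T,zt));ks=near(cs,proj(S,zt-6))
    w=plane(T,k,zt/1000)[:,:2].astype(np.float32)*1000
    if n=="box": print(n,cv2.minAreaRect(w));continue
    (x,y),r=cv2.minEnclosingCircle(k.astype(np.float32));(wx,wy),wr=cv2.minEnclosingCircle(w)
    p,d=rays(S,[ks.mean(0)]);d=d[0]/np.linalg.norm(d);wd=np.ptp(ks[:,0])
    Q,g=tri(T,(x,y),S,((ks[:,0].min()+ks[:,0].max())/2,ks[:,1].min()+wd/2*-d[2]))
    print(n,"plane",round(wx,1),round(wy,1),"dia",round(2*wr,1),"tri",(Q*1000).round(1),"gap",round(g*1e3,1),"target",P0)
o=manip.get_obs();print(o['clock'],np.abs(o['qd']).max())
```

```text
jA plane 501.6 424.9 dia 69.6 tri [501.5 428.9  53.6] gap 7.6 target (497, 433.7)
jB plane 497.8 362.8 dia 60.5 tri [498.1 362.2  51.7] gap 2.6 target (500.6, 361.7)
v1 plane 623.2 -56.1 dia 15.3 tri [618.6 -47.8  67.7] gap 18.3 target (612.8, -39.8)
v2 plane 602.3 -14.0 dia 99.7 tri [603.   -8.7  50.3] gap 11.7 target (619.2, 7.8)
box ((486.9590148925781, -367.889404296875), (36.52902603149414, 83.43187713623047), 13.151257514953613)
41.5 0.004749510581257441
```

The top-view lid masks merge with the tray rims, so those rows can't be trusted. The box row is clean. I'll check the round ones in the scene view, where lid and glass separate from the tray.

Run:
```python
from m import *
S=cap("scene");up=4
g=cv2.resize(S['image'],None,fx=up,fy=up,interpolation=cv2.INTER_CUBIC);h=cv2.cvtColor(g,cv2.COLOR_RGB2HSV)
am=cv2.inRange(h,(5,120,40),(22,255,255))
cs,_=cv2.findContours(am,cv2.RETR_EXTERNAL,cv2.CHAIN_APPROX_NONE)
for k in cs:
    if cv2.contourArea(k)<800: continue
    k=(k.reshape(-1,2)+.5)/up-.5
    if not(220<k[:,0].mean()<510 and 200<k[:,1].mean()<290): continue
    wd=np.ptp(k[:,0]);p,d=rays(S,[k.mean(0)]);d=d[0]/np.linalg.norm(d);s=-d[2]
    cx=(k[:,0].min()+k[:,0].max())/2
    print("amber at",k.mean(0).round(0),"base on z=4:",(plane(S,[(cx,k[:,1].max()-wd/2*s)],.004)[0]*1000).round(1),"lean deg",np.round(cv2.fitLine(k.astype(np.float32),2,0,.01,.01).ravel()[:2],2))
```

```text
amber at [476. 259.] base on z=4: [494.  435.2   4. ] lean deg [0.95 0.31]
amber at [441. 251.] base on z=4: [497.9 363.4   4. ] lean deg [0.98 0.22]
amber at [270. 237.] base on z=4: [618.3   5.8   4. ] lean deg [ 0.04 -1.  ]
amber at [253. 230.] base on z=4: [611.4 -43.1   4. ] lean deg [0.06 1.  ]
```

The bases project onto the floor height within 4 mm of the bay centres, which fits with everything being seated. Handing in.

```bash
python3 -c "
from cell import manip
print(manip.finish_job())"
```

```text
the job is handed in; nothing more can be done
None
```

I sorted all five samples into their trays and handed the job in at about 41.5 s of the 122 s allowed. The vials stand one to each small bay, the jars one to each large bay, and the slide box lies flat in the long tray.

**Last checks**
- **Pictures:** both views show every base inside its bay, and the vials and jars upright. The beaker, tip box, red jar and green box look unmoved, and the gripper is clear of everything.
- **Vials and jars:** cast onto the 4 mm floor height, their bases in the scene view land within about 4 mm of the bay centres.
- **Slide box:** on the 44 mm plane its top measures 36.5 × 83.4 mm. It is within 1 mm of the tray centre and within 1° of the tray's angle.

**Check that failed:** the final two-view height check did not work for one jar and both vials, because their lids merged with the tray rims in the top view. For the other jar it gave a top at 51.7 mm against the expected 54 mm, with a 2.6 mm gap between the sight lines. So I judged the seating of the vials and jars from the scene view and from the heights at which they were released.

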